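# Third hand for a herb drawer: hold the new front pressed on

### The arm

A 6-joint arm with a two-finger parallel gripper is mounted at the origin on the work surface. World frame = base frame: x ahead of the robot, y to its left, z up, the work surface at z = 0. Lengths are in mm, angles in degrees, forces in N, time in s.
With the tool pointing down it reaches from about 350 to 850 mm from the base axis. Payload 8.1 kg.
Tool frame: the origin (TCP) lies between the finger pads; the fingertips stand 17 mm ahead of it and the grasp point (between the pads) lies 2 mm behind it; z points along the fingers, y is the line along which they close (so a half turn about z gives the same grasp; the last joint's range is limited). The gripper opens to 85 mm and grips with 20 to 120 N. Pads are 22 mm wide; open, the fingers measure 114 mm over their backs; the gripper's body (76 mm by 85 mm) begins 54 mm behind the grasp point. The pads swing forward as they close: fully open they stand 13 mm farther back than shut.
Start: joints at [-76.054, 7.471, 85.268, -0, 87.261, -4.893], TCP at [193.765, -567.856, 248.292] pointing down, gripper open.
Joint ranges: [-169.43, 169.43], [-51.17, 129.36], [1.28, 143.12], [-76.62, 256.62], [0, 156.53], [-152.29, 152.29]. Speed limits (degrees/s): [136.94, 136.94, 159.86, 180, 180, 180].

### API

Orientations are given as [roll, pitch, yaw] about the fixed x, y, z axes, in that order (R = Rz(yaw) Ry(pitch) Rx(roll)).
In Python, from bench import sense, snapshot, hand_in, trace, place_of gives the robot as it stands.
- The arm moves only by the shell command python3 -m handwheel 'ROWS' [FORCE]. ROWS is JSON, a list of rows, each a list of 7 numbers: the opening, from -1 (shut) to 1 (fully open), then the shift along the tool's x, y, z in cm, then the turn, a rotation vector about the tool's x, y, z in rad. A call has 1 to 12 rows; each row shifts and turns the commanded pose from where the row before left it, along the tool's axes as they then stand; what a row does not reach is not made up. A row lasts 1/12 s, in which the tool goes at most 41.7 mm and 7.16 degrees, less where a joint would pass 70% of its speed; a pose out of reach is approached as far as the arm can. A call with a gripper value outside its range is refused whole. The fingers move at their own pace and stop on an object; FORCE is the grip in N (left out, the last holds). Time passes only in rows, so rows that do not move let the fingers close. It gives the time, the measured TCP pose, the force, the opening and the grip force at its end, in the units of the state.
- sense(): the state, without advancing time (a new reading comes with each control period).
- snapshot(name): name is "side" or "top" or "wrist"; returns a dict with "image" (384x512x3 uint8, red, green, blue), "intrinsics" (3x3 intrinsics, pixels), "k1" (the pictures are not rectified: a ray, as slopes to the right and down, at radius r is drawn at 1 + k1 r^2 times it, then the intrinsics apply), "R" (3x3) and "t" (3): a world point X has camera coordinates R X + t. Camera axes: x right, y down, z forward; pixel columns grow to the right and rows downward; lengths in mm; the calibration is good to about 2 mm. A picture is of the moment at which its call begins. There is no depth.
- hand_in(): hands the job in; it is judged then, once.
Trained networks look in a picture, given as the dict that the camera call returned (one of the last four; its "shot" number tells which), for a name from the list of things; names that differ only in an ending like _2 or _b are one class to them, and where a whole thing is asked for, a point or a joint stands for the part that bears it (a point fixed in the world has none). Each returns a list of dicts, best first, with "conf" (0 to 1); they miss things now and then, are a little off and sometimes report something else, mostly with a low value. They report only what shows in the picture. A call takes as long as a camera call. They do not tell look-alikes from the thing itself.
- trace(picture, query): "pixels" (384x512 bool, what is visible of it).
- place_of(picture, query): "location" ([x, y, z] in mm, in world coordinates, good to about 4 mm: a listed point, or the origin of a listed thing).
The state is a dict: "time": time; "joint_pos": joint angles; "qd": joint speeds; "joint_efforts": joint torques, N m; "tool_pos": TCP position; "tcp_rot": TCP orientation; "ft_force": force on the tool from outside, world axes, zero at the start; "wrist_torque": the same for the moment, N m; "finger_gap": finger opening in mm; "grip_force": force on a finger pad.
Only numpy, scipy, OpenCV 4.12 (cv2) and the standard library are available. Lean on these libraries where they do the work, as an engineer would, in place of code of your own. Each camera call takes 0.05 s, during which the arm holds its last target. There are 200 camera calls.

### The job

A herb drawer has lost its front: take the front that has the pull handle out of the rack, and hold it upright and square against the open mouth of the drawer shell on the repair jig, pull facing out and low, overlapping the shell's edges evenly all round, so that a colleague can screw it on from inside. With it press the shell gently back on its sprung carriage until the carriage's pointers stand between their two ribs (20 mm back, about 10 N), never running the carriage to its end stop, and finish like that: still gripping the front and pressing steadily, nothing let go. Leave the plain front, the jar, the mortar and the screwdriver alone.

Things in the scene. Friction and masses are not known exactly. Their poses are not given: they have to be found in the camera images.
- front: Drawer front to fit: upright grey panel 14 thick (x) by 124 wide (y) by 94 tall (z), about 0.16 kg, paper label and low steel pull on its outer face (-x side); both faces free for gripping above 40 mm. Origin: centre of its underside, mid thickness; the plain back at x = +7 mm goes against the shell. Starts standing in one of the rack's slots, pull towards the robot.
- front_pull (a point): Middle of the pull's bar: in the front's frame at x = -26.5 mm, y = 0, 30 mm above its underside. The pull is 57 wide, 10 tall and stands out 22 from the outer face.
- blank: The other front in the rack, same size and colour (14 by 124 by 94), but without pull or label. Origin: centre of its underside. Leave it alone.
- rack: Fixed wooden rack: slab 150 by 150 by 10 thick with two slots along its y, at x = -42 and +42 mm, 16 wide, between strips whose tops are 30 mm above the table. A front stands in a slot on the slab (underside 10 mm above the table, same axes as the rack) and sticks up 74 mm above the strips. Origin: centre of its underside.
- jig: Fixed repair jig: plywood base 190 wide, 10 thick, starting 15 mm behind the shell's mouth, 300 long, with an end block. Origin: on the table, right below the centre of the mouth when the carriage is fully forward; x points into the drawer (the push direction), z up. At each side of the base are two dark ribs with a 15 mm gap.
- shell (a joint): How far the drawer shell on its sprung carriage is pushed back along the jig's x, in m: 0 fully forward (start), 0.040 end stop. The spring pushes back with 0.5 N per mm (0.020 = 10 N), none at 0, friction about 0.2 N. Its 3 mm thick side pointers lie fully between the ribs from 0.014 to 0.026.
- shell_mouth (a point): Centre of the mouth plane (68 mm above the table) of the drawer shell, which moves with the carriage: light wooden box open at front and top, 110 wide, 80 tall, 195 long, walls and floor 8 thick; x points into the drawer, z up. A finger behind a front held by its top edge can enter it. Front in place: underside centre 47 mm below this point, 7 mm out (-x); overlap 7 mm all round, nothing under it.
- jar: Closed amber glass jar with a steel lid, 66 across, 110 tall, bystander. Origin: centre of its underside.
- mortar: Stone mortar (open cup) 90 across, 80 tall, bystander. Origin: centre of its underside.
- screwdriver: Screwdriver with black handle lying on the table between rack and jig, the colleague's tool, bystander.
Not all that is in view belongs to the job. What is meant by the front is not blue, and is the larger of those in its own colour.

How it is judged (in metres and radians):
On the way:
1. the front with the pull is lifted clear of the rack in the fingers (z of front in the frame of rack above 0.045 m and contact force between the fingers and front above 1 N), for 0.2 s.
At the end, for the whole second after the job is handed in: The front with the pull is still gripped and pressed on the shell's mouth with 6 to 15 N, carriage 14 to 26 mm back; flat on it and upright within 0.10 rad, centred within 7 mm sideways and in height, pull outward and low, steady (under 10 mm/s) (value of joint shell between 0.014 and 0.026 m and contact force between front and shell between 6 and 15 N and contact force between the fingers and front above 1 N and x of front in the frame of shell_mouth between -0.013 and -0.002 m and y of front in the frame of shell_mouth between -0.007 and 0.007 m and z of front in the frame of shell_mouth between -0.054 and -0.04 m and x of front_pull in the frame of shell_mouth below -0.02 m and z of front_pull in the frame of shell_mouth below -0.005 m and angle between the x axis of front and the x axis of shell_mouth, either way round below 0.1 rad and angle between the z axis of front and the z axis of shell_mouth, either way round below 0.1 rad and linear speed of front below 0.01 m/s); the arm keeps its last pose, push and grip.
It fails at once if the carriage is pushed to its end stop (over 37 mm) (value of joint shell above 0.037 m).
It fails at once if the front is rammed against the shell (over 25 N) (contact force between front and shell above 25 N).
It fails at once if the plain front is moved by over 30 mm (distance of blank from where it was at the start of the episode above 0.03 m).
It fails at once if the jar, the mortar or the screwdriver is moved by over 30 mm (distance of any of jar, mortar, screwdriver from where it was at the start of the episode above 0.03 m).
It also fails if it takes over 51 s, if anything falls off the work surface, if the arm or the gripper's body presses on something with over 40 N, if the wrist force passes 120 N, or if a joint passes its speed limit or range.

## Working session

There is one attempt and no reset: what is moved stays moved. The work goes in short steps, Python scripts to look and compute and a shell command to move; the robot and the scene stay as the last step left them, time stands still between calls to the robot, and variables do not carry over. Pictures are saved under pics/ and viewed, at most 12 in all, crops included, and the job is handed in when it is done.

```bash
mkdir -p pics; ls
python3 - <<'E'
from bench import *
import cv2,numpy as np
s=sense();print(s)
ims=[]
for n in ["top","side"]:
    p=snapshot(n);ims.append(p["image"])
    cv2.imwrite(f"pics/{n}0.png",p["image"][...,::-1])
    for q in ["front","front_pull","blank","rack","jig","shell_mouth","jar","mortar","screwdriver"]:
        print(n,q,[(np.round(d["location"]),round(d["conf"],2)) for d in place_of(p,q)[:3]])
E
```

```text
pics
{'time': 0.0, 'joint_pos': array([-7.60544697e+01,  7.51511901e+00,  8.53293300e+01, -8.33557119e-04,
        8.72611027e+01, -4.89173796e+00]), 'qd': array([ 0.04226474,  0.01146862,  0.02934024,  0.00135686, -0.02088591,
        0.00176644]), 'joint_efforts': array([ 2.07138852e-03, -5.69395959e+01, -5.00545979e+01, -1.63621885e-04,
        1.49147987e-02, -1.59228705e-05]), 'tool_pos': array([ 193.63354078, -567.35132178,  247.24379871]), 'tcp_rot': array([-1.79894762e+02, -8.17123228e-03,  1.88373014e+01]), 'ft_force': array([ 0.36261049, -0.50541603, -0.36271997]), 'wrist_torque': array([0.02859613, 0.04503581, 0.01241009]), 'grip_force': 0.0, 'finger_gap': 85.2799661651764}
top front [(array([504., 177.,  10.]), 0.71), (array([315., 279.,  -1.]), 0.62), (array([372., 136.,   2.]), 0.53)]
top front_pull [(array([337., 287.,  30.]), 0.82), (array([474., 182.,  39.]), 0.71), (array([355., 140.,  25.]), 0.66)]
top blank [(array([585., 156.,  13.]), 0.66)]
top rack [(array([542., 168.,   1.]), 0.83)]
top jig [(array([ 568., -180.,    2.]), 0.82)]
top shell_mouth [(array([ 573., -178.,   72.]), 0.67)]
top jar []
top mortar [(array([ 474., -379.,   -1.]), 0.71)]
top screwdriver []
side front [(array([318., 281.,  -3.]), 0.97), (array([371., 137.,  -3.]), 0.85), (array([505., 178.,   6.]), 0.74)]
side front_pull [(array([340., 292.,  26.]), 0.6), (array([476., 183.,  36.]), 0.58), (array([352., 144.,  22.]), 0.57)]
side blank [(array([583., 156.,  11.]), 0.56), (array([542., 169.,  -0.]), 0.49)]
side rack [(array([542., 168.,   1.]), 0.9), (array([ 468., -386.,   -2.]), 0.68), (array([433.,  -5.,   1.]), 0.16)]
side jig [(array([ 570., -177.,    0.]), 0.6)]
side shell_mouth []
side jar [(array([430., 400.,   3.]), 0.97)]
side mortar [(array([ 467., -384.,   -2.]), 0.65)]
side screwdriver [(array([429.,  -4.,  -2.]), 0.73), (array([ 568., -180.,    1.]), 0.57)]
```

View pics/top0.png

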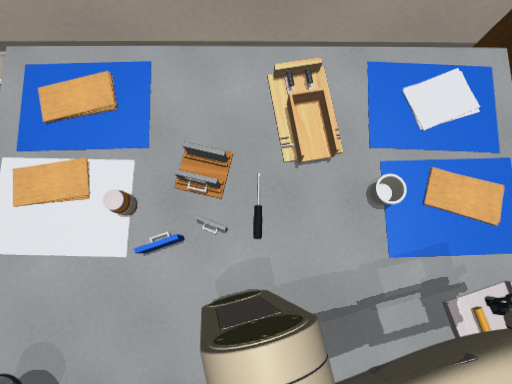

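View pics/side0.png

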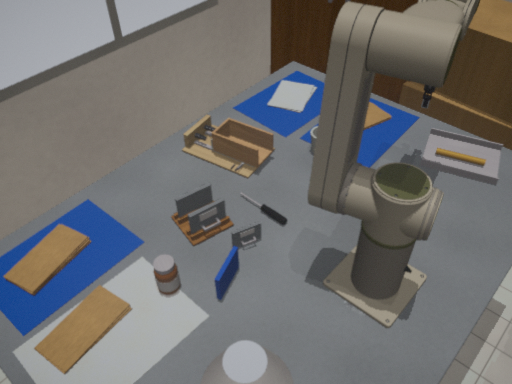

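The front with the pull is in the rack's near slot (top picture, about (198,180)), and the plain one is behind it at (205,150). The shell mouth is at about (318,158). The blue panel at (160,242) and the small grey one at (210,225) are decoys. Next I'll move over the jig for a closer look.

```bash
cat > h.py <<'E'
from bench import *
import cv2,numpy as np
from scipy.spatial.transform import Rotation as Ro
def world(p,uv,z):
    K=p["intrinsics"];s0=(np.array(uv,float)-[K[0,2],K[1,2]])/[K[0,0],K[1,1]]
    s=s0.copy()
    for _ in range(20): s=s0/(1+p["k1"]*(s@s))
    d=p["R"].T@np.array([s[0],s[1],1]);c=-p["R"].T@p["t"]
    return c+d*(z-c[2])/d[2]
def pix(p,X):
    c=p["R"]@np.array(X,float)+p["t"];s=c[:2]/c[2];s=s*(1+p["k1"]*(s@s));K=p["intrinsics"]
    return s*[K[0,0],K[1,1]]+[K[0,2],K[1,2]]
def pose():
    s=sense();return s["tool_pos"],Ro.from_euler("xyz",s["tcp_rot"],degrees=True)
def go(X,yaw):  # shift in tool axes (cm) then turn (rad), tool down
    t,R=pose();T=Ro.from_euler("xyz",[180,0,yaw],degrees=True)
    print("shift cm",np.round(R.inv().apply(np.array(X)-t)/10,2),"turn",np.round((R.inv()*T).as_rotvec(),4))
def save(p,n): cv2.imwrite(f"pics/{n}.png",p["image"][...,::-1])
E
python3 -m handwheel '[[1,3.6,-2.1,-1.1,0,0,0],[1,3.6,-2.1,-1.1,0,0,0],[1,3.6,-2.1,-1.1,0,0,0],[1,3.6,-2.1,-1.1,0,0,0],[1,3.6,-2.1,-1.1,0,0,0],[1,3.6,-2.1,-1.1,0,0,0],[1,3.6,-2.1,-1.1,0,0,0],[1,3.6,-2.1,-1.1,0,0,0],[1,3.6,-2.1,-1.1,0,0,0],[1,3.6,-2.1,-1.1,0,0,0],[1,3.6,-2.1,-1.1,0,0,0],[1,3.6,-2.1,-1.1,0,0,0]]'
python3 -m handwheel '[[1,0,0,0,0,0,-0.12],[1,0,0,0,0,0,-0.12],[1,0,0,0,0,0,-0.12],[1,0,0,0,0,0,-0.12],[1,0,0,0,0,0,-0.12],[1,0,0,0,0,0,-0.12],[1,0,0,0,0,0,-0.12],[1,0,0,0,0,0,-0.12],[1,0,0,0,0,0,-0.12],[1,0,0,0,0,0,-0.12],[1,0,0,0,0,0,-0.12],[1,0,0,0,0,0,0]]'
python3 - <<'E'
from h import *
p=snapshot("wrist");save(p,"w1");print("cam",-p["R"].T@p["t"],pose()[0])
for q in ["shell_mouth","jig"]:
    print(q,[(np.round(d["location"]),round(d["conf"],2)) for d in place_of(p,q)[:3]])
E
```

```text
time: 2.0
tool_pos: [511.3, -200.7, 376.7]
tcp_rot: [180.0, -0.0, 18.8]
ft_force: [0.6, -0.7, -0.7]
finger_gap: 85.3
grip_force: 0.0
time: 3.0
tool_pos: [510.3, -202.4, 375.9]
tcp_rot: [180.0, 0.0, 94.8]
ft_force: [0.0, -0.3, -0.1]
finger_gap: 85.6
grip_force: 0.0
cam [ 504.94958892 -128.2634516   501.84954997] [ 510.31486584 -202.46650526  375.92661975]
shell_mouth [(array([ 566., -179.,   66.]), 0.75)]
jig [(array([ 568., -178.,   -3.]), 0.74)]
```

View pics/w1.png

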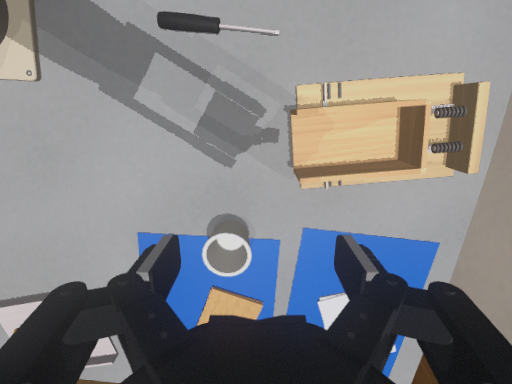

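The shell shows clearly, with its mouth edge at about (291–300, 108–182). I'll crop and enlarge this to pick the corners.

Run:
```python
import cv2
i=cv2.imread("pics/w1.png")[65:197,280:480]
cv2.imwrite("pics/w1c.png",cv2.resize(i,(800,528),interpolation=cv2.INTER_CUBIC))
```

```text
(no output)
```

View pics/w1c.png

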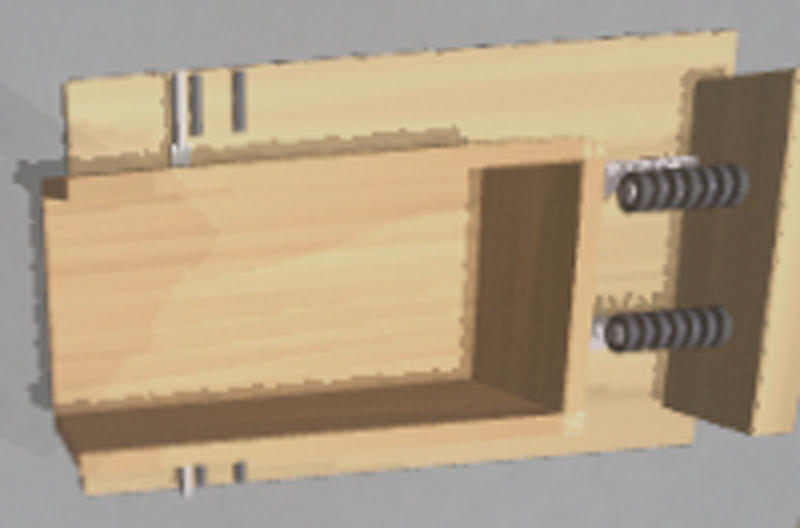

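Run:
```python
from h import *
p=snapshot("wrist")
def W(u,v,z): return world(p,(280+u/4,65+v/4),z)[:2]
A=W(43,180,108);B=W(85,494,108);C=W(603,140,108);D=W(583,452,108);E=W(66,82,10);F=W(737,32,10);G=W(50,408,36) 
for n,x in zip("ABCDEF",[A,B,C,D,E,F]):print(n,np.round(x,1))
an=lambda v:np.degrees(np.arctan2(v[1],v[0]))
print("AB",np.linalg.norm(A-B),an(A-B)-90,"mid",(A+B)/2)
print("AC",np.linalg.norm(A-C),an(C-A),"BD",np.linalg.norm(B-D),an(D-B),"EF",np.linalg.norm(E-F),an(F-E))
go((500,150,380),75.3)
```

```text
A [ 553.6 -126. ]
B [ 582.7 -241.2]
C [753.6 -95.2]
D [ 775.1 -209.8]
E [571.1 -83.7]
F [865.8 -36. ]
AB 118.75451402277636 14.147886244332184 mid [ 568.14364129 -183.62467061]
AC 202.37510917422543 8.771845949263795 BD 195.03383718751567 9.27974405995581 EF 298.4335946004213 9.192375878012854
shift cm [35.23  1.59 -0.41] turn [-0.     -0.      0.3309]
```

```bash
python3 - <<'E'
from h import *
from scipy.optimize import least_squares
p=snapshot("wrist")
obs={(15,95,10):(66,82),(15,-95,10):(85,494),(315,95,10):(737,32),(0,55,108):(43,180),(195,55,108):(603,140),(0,-47,108):(57,415)}
M=np.array(list(obs));U=np.array(list(obs.values()))/4+[280,65]
def f(q):
    c,s=np.cos(q[2]),np.sin(q[2])
    return np.ravel([pix(p,(q[0]+c*m[0]-s*m[1],q[1]+s*m[0]+c*m[1],m[2]))-u for m,u in zip(M,U)])
r=least_squares(f,[566,-179,.16]);print(r.x,np.degrees(r.x[2]));print(np.round(r.fun.reshape(-1,2),1))
E
python3 -m handwheel '[[1,3.2,0.15,0,0,0,0],[1,3.2,0.15,0,0,0,0],[1,3.2,0.15,0,0,0,0],[1,3.2,0.15,0,0,0,0],[1,3.2,0.15,0,0,0,0],[1,3.2,0.15,0,0,0,0],[1,3.2,0.15,0,0,0,0],[1,3.2,0.15,0,0,0,0.11],[1,3.2,0.15,0,0,0,0.11],[1,3.2,0.15,0,0,0,0.11],[1,0,0,0,0,0,0],[1,0,0,0,0,0,0]]'
python3 - <<'E'
from h import *
p=snapshot("wrist");save(p,"w2");print(pose()[0])
for q in ["front","blank","rack","front_pull"]:
    print(q,[(np.round(d["location"]),round(d["conf"],2)) for d in place_of(p,q)[:3]])
E
```

```text
[ 5.66286471e+02 -1.75851805e+02  1.43916668e-01] 8.245817673009931
[[-1.8 -2.6]
 [-3.5 -1. ]
 [-0.8  0.4]
 [ 3.7 -3.1]
 [-1.2 -1.3]
 [ 2.2  7.6]]
time: 4.25
tool_pos: [510.7, 118.7, 375.7]
tcp_rot: [-180.0, 0.0, 75.7]
ft_force: [-0.3, -0.6, 0.6]
finger_gap: 85.3
grip_force: 0.0
[510.79270914 117.52144726 375.76500341]
front [(array([313., 277.,   1.]), 0.93), (array([503., 176.,  11.]), 0.89), (array([371., 136.,   2.]), 0.88)]
blank [(array([588., 155.,   8.]), 0.68)]
rack [(array([538., 167.,   3.]), 0.64)]
front_pull [(array([336., 285.,  30.]), 0.62), (array([354., 142.,  25.]), 0.59), (array([500., 176.,  10.]), 0.42)]
```

View pics/w2.png

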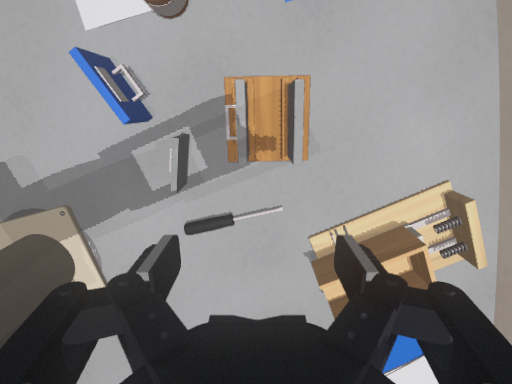

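The wrist picture shows the front with the pull at columns 235–247, rows 79–163, aligned with the image columns. The plain front is at columns 288–303. I'll measure the front's top edge from its mask.

Run:
```python
from h import *
p=snapshot("wrist")
i=p["image"][70:172,215:320]
cv2.imwrite("pics/w2c.png",cv2.resize(i[...,::-1],(630,612),interpolation=cv2.INTER_CUBIC)[:598])
m=None
for d in trace(p,"front"):
    c=np.argwhere(d["pixels"]).mean(0);print(c,d["conf"])
    if 225<c[1]<260 and c[0]<170:m=d["pixels"]
if m is not None:
    for r in range(76,168,6): print(r,np.where(m[r])[0][[0,-1]] if m[r].any() else None)
```

```text
[ 84.25789474 111.38315789] 0.74
[160.79764244 178.18565815] 0.7
[120.72222222 239.65873016] 0.58
[261.63487332 381.87953304] 0.43
76 None
82 [235 245]
88 [236 245]
94 [236 246]
100 [235 246]
106 [225 247]
112 [225 246]
118 [227 247]
124 [227 247]
130 [226 247]
136 [227 248]
142 [237 248]
148 [237 248]
154 [238 248]
160 [238 246]
166 None
```

View pics/w2c.png

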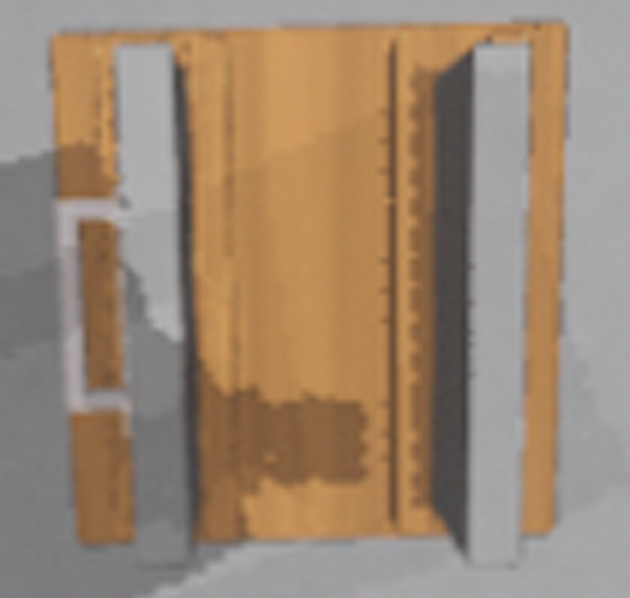

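Run:
```python
from h import *
p=snapshot("wrist")
W=lambda u,v,z:world(p,(215+u/6-.4,70+v/6-.4),z)[:2]
for n,c in (("front",[(117,43),(172,43),(190,568),(135,568)]),("blank",[(476,43),(530,43),(520,562),(466,562)])):
    q=np.array([W(*x,104) for x in c]);e=(q[0]+q[1]-q[2]-q[3])/2
    print(n,np.round(q.mean(0),1),np.linalg.norm(e),"yaw",np.degrees(np.arctan2(e[1],e[0]))-90)
go((504,177,250),75.3)
```

```text
front [501.8 176.1] 124.56880274917921 yaw -13.451786109431922
blank [583. 156.] 123.1178764488578 yaw -13.285193827252925
shift cm [ 5.7 -2.2 12.6] turn [ 0.0003 -0.0001  0.0033]
```

```bash
python3 -m handwheel '[[0,1.1,-0.45,3.5,0,0,-0.014],[0,1.1,-0.45,3.5,0,0,0],[0,1.1,-0.45,3.5,0,0,0],[0,1.1,-0.45,3.5,0,0,0],[0,1.1,-0.46,3.5,0,0,0],[0,0,0,0,0,0,0],[0,0,0,0,0,0,0],[0,0,0,0,0,0,0]]' 60
python3 - <<'E'
from h import *
p=snapshot("wrist");save(p,"w3")
go((502.5,176.4,77),76.3)
W=trace(p,"front")
for d in W: print(np.argwhere(d["pixels"]).mean(0),d["conf"])
E
```

```text
time: 5.32
tool_pos: [503.0, 175.5, 202.8]
tcp_rot: [179.9, -0.0, 76.4]
ft_force: [0.5, -0.4, 0.8]
finger_gap: 42.6
grip_force: 0.0
shift cm [ 0.03 -0.18 12.68] turn [ 0.0037 -0.0016  0.0006]
[183.95039683 250.43611111] 0.7
[126.90470629  56.40931916] 0.67
[228.93642188 159.36964022] 0.64
[183.61739883 338.83531703] 0.25
```

View pics/w3.png

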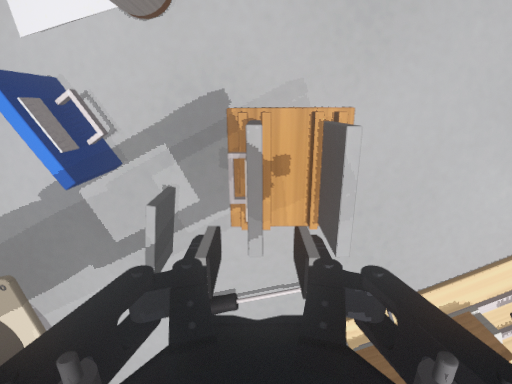

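Run:
```python
from h import *
p=snapshot("wrist")
print(np.round([world(p,x,104)[:2] for x in [(254.5,121.5),(256,256.5),(255.3,188.8)]],1)) 
q=[world(p,x,104) for x in [(254.5,121.5),(256,256.5)]];e=q[0]-q[1];print(np.linalg.norm(e),np.degrees(np.arctan2(e[1],e[0]))-90,(q[0]+q[1])/2)
```

```text
[[518.2 238.8]
 [489.4 115.6]
 [505.  182.1]]
126.46368124041005 -13.160873714112924 [503.82718476 177.21816853 104.        ]
```

```bash
python3 -m handwheel '[[0,0.1,-0.05,2.1,0,0,-0.003],[0,0,0,2.1,0,0,0],[0,0,0,2.1,0,0,0],[0,0,0,2.1,0,0,0],[0,0,0,2.1,0,0,0],[0,0,0,2.1,0,0,0],[0,0,0,0,0,0,0],[0,0,0,0,0,0,0]]' 60
python3 -m handwheel '[[-1,0,0,0,0,0,0],[-1,0,0,0,0,0,0],[-1,0,0,0,0,0,0],[-1,0,0,0,0,0,0],[-1,0,0,0,0,0,0],[-1,0,0,0,0,0,0],[-1,0,0,0,0,0,0],[-1,0,0,0,0,0,0]]' 60
```

```text
time: 6.13
tool_pos: [501.9, 176.6, 75.4]
tcp_rot: [-180.0, 0.0, 76.5]
ft_force: [-0.5, -0.2, 0.2]
finger_gap: 43.0
grip_force: 0.0
time: 6.8
tool_pos: [502.9, 177.5, 77.3]
tcp_rot: [179.9, -0.1, 76.6]
ft_force: [-3.0, -0.2, 6.8]
finger_gap: 13.7
grip_force: 58.2
```

```bash
python3 -m handwheel '[[-1,0,0,-1,0,0,0],[-1,0,0,-2,0,0,0],[-1,0,0,-2,0,0,0],[-1,0,0,-2,0,0,0],[-1,0,0,-2,0,0,0],[-1,0,0,-2,0,0,0],[-1,0,0,-2,0,0,0],[-1,0,0,0,0,0,0]]' 60
python3 - <<'E'
from h import *
go((450,-195,207),76.5)
E
```

```text
time: 7.47
tool_pos: [504.5, 177.6, 211.4]
tcp_rot: [179.5, -0.2, 76.5]
ft_force: [0.8, 0.8, 0.2]
finger_gap: 13.6
grip_force: 58.8
shift cm [-37.51   3.37   0.31] turn [ 0.0081 -0.0041  0.0007]
```

```bash
python3 -m handwheel '[[-1,-1.5,0.1,0,0,0,0],[-1,-3.4,0.3,0,0,0,0],[-1,-3.6,0.3,0,0,0,0],[-1,-3.6,0.3,0,0,0,0],[-1,-3.6,0.3,0,0,0,0],[-1,-3.6,0.3,0,0,0,0],[-1,-3.6,0.3,0,0,0,0],[-1,-3.6,0.3,0,0,0,0],[-1,-3.6,0.3,0,0,0,0],[-1,-3.6,0.3,0,0,0,0],[-1,-2.6,0.3,0,0,0,0],[-1,-1.2,0.1,0,0,0,0]]'
python3 -m handwheel '[[-1,0,0,0,0,0,-0.08],[-1,0,0,0,0,0,-0.1],[-1,0,0,0,0,0,-0.1],[-1,0,0,0,0,0,-0.08],[-1,0,0,0,0,0,-0.03],[-1,0,0,0,0,0,0],[-1,0,0,0,0,0,0],[-1,0,0,0,0,0,0],[-1,0,0,0,0,0,0]]'
python3 - <<'E'
from h import *
p=snapshot("wrist");save(p,"w4");import pickle;pickle.dump(p,open("w4.pkl","wb"))
t,R=pose();print(R.as_euler("xyz",degrees=True))
for q in ["shell_mouth","jig","front","front_pull"]:
    print(q,[(np.round(d["location"]),round(d["conf"],2)) for d in place_of(p,q)[:3]])
E
```

```text
time: 8.47
tool_pos: [444.7, -198.3, 205.0]
tcp_rot: [180.0, 0.1, 76.4]
ft_force: [0.8, -0.1, -0.7]
finger_gap: 13.3
grip_force: 58.8
time: 9.22
tool_pos: [445.6, -195.0, 204.9]
tcp_rot: [180.0, -0.0, 98.8]
ft_force: [-0.7, 0.1, -1.2]
finger_gap: 13.4
grip_force: 58.9
[ 1.79996257e+02 -2.04755014e-03  9.88474319e+01]
shell_mouth []
jig []
front [(array([ 445., -198.,  138.]), 0.71)]
front_pull [(array([ 417., -206.,  169.]), 0.96)]
```

View pics/w4.png

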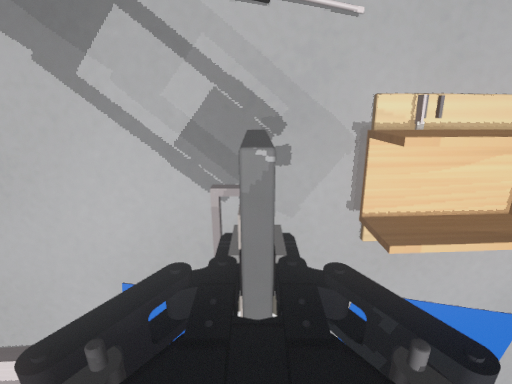

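The front is gripped in the fingers and square to the jig. The shell's near end is at columns 362–512, rows 94–250. I'll enlarge that corner area.

Run:
```python
import cv2
i=cv2.imread("pics/w4.png")[85:260,350:512]
cv2.imwrite("pics/w4c.png",cv2.resize(i,None,fx=3.4,fy=3.4,interpolation=cv2.INTER_CUBIC))
```

```text
(no output)
```

View pics/w4c.png

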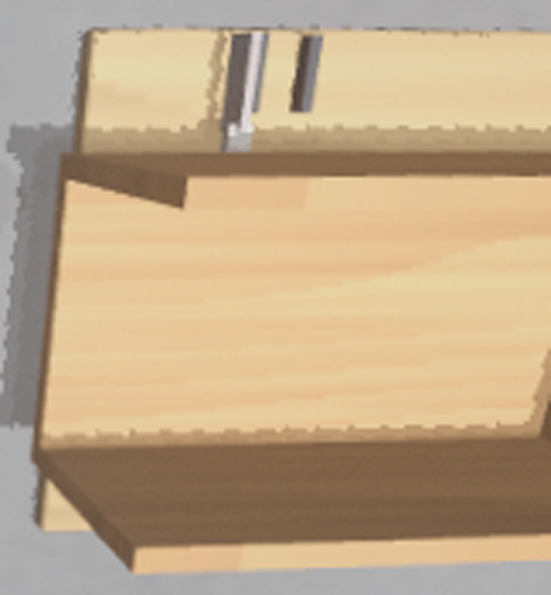

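```bash
cat > fit.py <<'E'
from h import *
import pickle
from scipy.optimize import least_squares
p=pickle.load(open("w4.pkl","rb"))
obs={(15,95,10):(83,30),(15,-95,10):(40,528),(0,55,108):(185,178),(0,47,108):(185,208),(0,-47,108):(135,547),(0,-55,108):(132,573),(0,55,28):(62,155),(0,-47,36):(37,458)}
M=np.array(list(obs));U=(np.array(list(obs.values()))+.5)/3.4+[349.5,84.5]
def f(q):
    c,s=np.cos(q[2]),np.sin(q[2])
    return np.ravel([pix(p,(q[0]+c*m[0]-s*m[1],q[1]+s*m[0]+c*m[1],m[2]))-u for m,u in zip(M,U)])
r=least_squares(f,[566,-179,.16],loss="soft_l1");print(r.x,np.degrees(r.x[2]));print(np.round(f(r.x).reshape(-1,2),1).tolist())
# held front top face corners: top z = tool z + 27
t,R=pose();print(t)
E
python3 fit.py
```

```text
[ 5.70080523e+02 -1.78025898e+02  1.74852984e-01] 10.018338013678127
[[2.6, -0.4], [0.2, 1.6], [0.3, -0.0], [-1.0, 0.7], [-0.0, 0.3], [-0.3, 0.0], [-1.0, -0.6], [0.8, -2.9]]
[ 445.61541379 -195.17704845  204.89796461]
```

```bash
cat >> fit.py <<'E'
for u in [(240,147.5),(274,147.5),(242,318)]:
    w=world(p,u,232); print("tool frame",np.round(R.inv().apply(w-t),1))
for u in [(211,189),(211,186)]:
    w=world(p,u,173); print("pull end",np.round(R.inv().apply(w-t),1))
E
python3 fit.py | tail -5
python3 - <<'E'
from h import *
c,s=np.cos(np.radians(9.5)),np.sin(np.radians(9.5))
m=np.array([570,-178.])
d=np.array([c,s])
t,R=pose()
go([*(m-37*d),88],99.5)
print("mouth in tool x,y", R.inv().apply([*(m-t[:2]),0]))
E
```

```text
tool frame [ 60.8  -5.4 -27.1]
tool frame [ 60.8   7.2 -27.1]
tool frame [-17.5  -6.  -27.1]
pull end [ 26.8 -27.7  31.9]
pull end [ 28.7 -27.6  31.9]
shift cm [-0.26  8.85 11.69] turn [ 0.      0.     -0.0111]
mouth in tool x,y [-2.19827456e+00  1.25545784e+02  4.19240711e-03]
```

```bash
python3 -m handwheel '[[-1,-0.2,2,1.5,0,0,-0.011],[-1,0,2.5,2.4,0,0,0],[-1,0,2.4,2.4,0,0,0],[-1,0,1.5,2.4,0,0,0],[-1,0,0.5,2,0,0,0],[-1,0,0,1,0,0,0],[-1,0,0,0,0,0,0],[-1,0,0,0,0,0,0],[-1,0,0,0,0,0,0],[-1,0,0,0,0,0,0]]'
python3 - <<'E'
from h import *
import pickle
p=snapshot("wrist");save(p,"w5");pickle.dump(p,open("w5.pkl","wb"))
for q in ["shell_mouth","front","front_pull"]:
    print(q,[(np.round(d["location"]),round(d["conf"],2)) for d in place_of(p,q)[:3]])
p=snapshot("top")
for q in ["shell_mouth","front_pull","front"]:
    print(q,[(np.round(d["location"]),round(d["conf"],2)) for d in place_of(p,q)[:3]])
E
```

```text
time: 10.3
tool_pos: [534.5, -183.4, 90.0]
tcp_rot: [179.9, 0.1, 99.5]
ft_force: [-0.3, 0.2, -0.5]
finger_gap: 13.3
grip_force: 59.0
shell_mouth [(array([ 569., -180.,   68.]), 0.6)]
front [(array([ 533., -187.,   24.]), 0.78)]
front_pull [(array([ 507., -192.,   51.]), 0.85), (array([ 570., -177.,   69.]), 0.3)]
shell_mouth [(array([ 573., -179.,   69.]), 0.78)]
front_pull [(array([354., 142.,  24.]), 0.68), (array([337., 288.,  32.]), 0.55), (array([ 505., -192.,   50.]), 0.49)]
front [(array([ 535., -181.,   22.]), 0.68), (array([313., 278.,   0.]), 0.65), (array([368., 136.,   1.]), 0.56)]
```

View pics/w5.png

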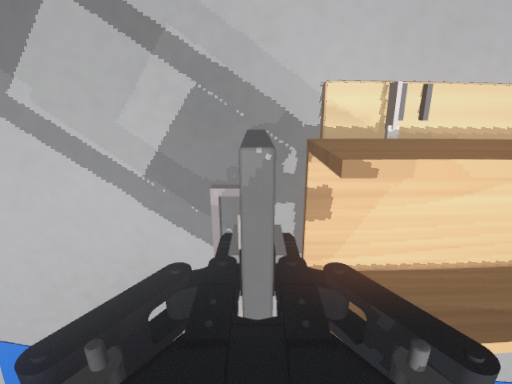

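Run:
```python
from h import *
import pickle
p=pickle.load(open("w5.pkl","rb"));t,R=pose();print(t,R.as_euler("xyz",degrees=True))
def T(u,z): print(u,np.round(R.inv().apply(world(p,u,z)-t),1))
g=cv2.cvtColor(p["image"],cv2.COLOR_RGB2GRAY).astype(int)
print(g[130:190,338].tolist());print(g[130:190,420].tolist());print(g[325:375,420].tolist())
T((257,147.5),115+2)
for r in (157.5,173.5):T((343,r),108)
```

```text
[ 533.76134757 -182.69541635   88.1097709 ] [1.79985243e+02 7.31414367e-03 9.95075267e+01]
[158, 157, 157, 157, 156, 155, 155, 153, 141, 108, 108, 107, 109, 110, 108, 110, 111, 111, 108, 108, 106, 107, 109, 109, 109, 107, 107, 100, 95, 96, 94, 95, 93, 94, 95, 97, 95, 95, 96, 96, 96, 98, 97, 97, 97, 118, 171, 202, 201, 200, 201, 203, 205, 207, 208, 207, 208, 207, 206, 204]
[171, 168, 163, 152, 152, 151, 152, 152, 138, 111, 110, 112, 110, 111, 110, 111, 112, 113, 111, 111, 110, 111, 111, 112, 110, 111, 112, 112, 112, 177, 202, 205, 206, 205, 205, 204, 205, 205, 206, 205, 205, 205, 205, 204, 205, 205, 205, 206, 205, 204, 205, 207, 208, 209, 210, 210, 210, 209, 209, 207]
[33, 33, 34, 31, 33, 34, 32, 30, 33, 34, 33, 32, 31, 41, 48, 53, 54, 57, 56, 58, 55, 57, 63, 64, 68, 81, 97, 114, 118, 118, 119, 120, 119, 122, 122, 123, 125, 124, 124, 124, 125, 109, 85, 86, 87, 88, 79, 57, 55, 55]
(257, 147.5) [ 59.7   1.5 -28.9]
(343, 157.5) [ 54.4  36.9 -19.9]
(343, 173.5) [ 47.6  37.5 -19.9]
```

The front clears the shell by about 30 mm. The lateral error is about 2 mm, which I'll correct with 0.2 cm. Now I'll advance and watch the force.

```bash
python3 -m handwheel '[[-1,0.2,0.4,0,0,0,0],[-1,0,0.6,0,0,0,0],[-1,0,0.6,0,0,0,0],[-1,0,0.5,0,0,0,0],[-1,0,0.3,0,0,0,0],[-1,0,0.2,0,0,0,0],[-1,0,0.2,0,0,0,0],[-1,0,0.2,0,0,0,0],[-1,0,0.2,0,0,0,0],[-1,0,0.2,0,0,0,0],[-1,0,0,0,0,0,0],[-1,0,0,0,0,0,0]]'
python3 -m handwheel '[[-1,0,0.2,0,0,0,0],[-1,0,0.2,0,0,0,0],[-1,0,0.2,0,0,0,0],[-1,0,0.2,0,0,0,0],[-1,0,0,0,0,0,0],[-1,0,0,0,0,0,0],[-1,0,0,0,0,0,0],[-1,0,0,0,0,0,0]]'
python3 -c "
from h import *
for i in range(3):
  s=sense();print(s['tool_pos'],s['ft_force'],s['wrist_torque']);snapshot('top')"
```

```text
time: 11.7
tool_pos: [566.7, -175.0, 87.7]
tcp_rot: [-180.0, -0.0, 99.5]
ft_force: [-1.9, 0.4, -1.0]
finger_gap: 13.4
grip_force: 59.0
time: 12.37
tool_pos: [574.3, -173.7, 87.7]
tcp_rot: [-179.9, -0.0, 99.5]
ft_force: [-4.0, 0.1, 0.8]
finger_gap: 13.5
grip_force: 59.4
[ 574.31685429 -173.68970939   87.67581507] [-3.97754128  0.11455116  0.75158991] [-0.01192087  0.83846317  0.28197429]
[ 574.28669073 -173.71673322   87.67335613] [-5.84194479  0.30447129  0.04648976] [-0.03217652  0.81815117  0.21520513]
[ 574.281379   -173.7131133    87.64984006] [-6.71164434 -0.45788659  0.07230848] [0.02056315 0.83006073 0.24170643]
```

```bash
python3 -m handwheel '[[-1,0,0.2,0,0,0,0],[-1,0,0.2,0,0,0,0],[-1,0,0.2,0,0,0,0],[-1,0,0.2,0,0,0,0],[-1,0,0.1,0,0,0,0],[-1,0,0,0,0,0,0],[-1,0,0,0,0,0,0],[-1,0,0,0,0,0,0],[-1,0,0,0,0,0,0],[-1,0,0,0,0,0,0]]'
python3 - <<'E'
from h import *
F=[];L={"shell_mouth":[],"front_pull":[],"front":[]}
for i in range(12):
    n="wrist" if i%2 else "top"
    p=snapshot(n);s=sense();F.append(s['ft_force'])
    if i<2:
        for q in L: print(n,q,[(np.round(d["location"]),round(d["conf"],2)) for d in place_of(p,q)[:3]])
    if i==1: save(p,"w6")
print(np.mean(F,0),s['tool_pos'],s['tcp_rot'],s['time'])
i=cv2.imread("pics/w6.png")
cv2.imwrite("pics/w6c.png",cv2.resize(i[60:360,180:512],None,fx=2,fy=2,interpolation=cv2.INTER_CUBIC))
E
```

```text
time: 13.35
tool_pos: [582.5, -172.3, 87.6]
tcp_rot: [-179.8, -0.0, 99.5]
ft_force: [-10.4, -0.3, 3.6]
finger_gap: 13.3
grip_force: 59.8
top shell_mouth [(array([ 595., -174.,   68.]), 0.65)]
top front_pull [(array([338., 288.,  31.]), 0.79), (array([356., 145.,  24.]), 0.68), (array([ 552., -181.,   48.]), 0.51)]
top front [(array([370., 139.,  -0.]), 0.63), (array([314., 276.,   1.]), 0.63), (array([ 584., -172.,   20.]), 0.56)]
wrist shell_mouth []
wrist front_pull [(array([ 557., -181.,   51.]), 0.97)]
wrist front [(array([ 584., -174.,   20.]), 0.69)]
[-9.9643424  -0.10393018  3.17258294] [ 582.46286777 -172.29340032   87.62870885] [-1.79836369e+02 -3.96054191e-02  9.95141123e+01] 14.25
```

View pics/w6c.png

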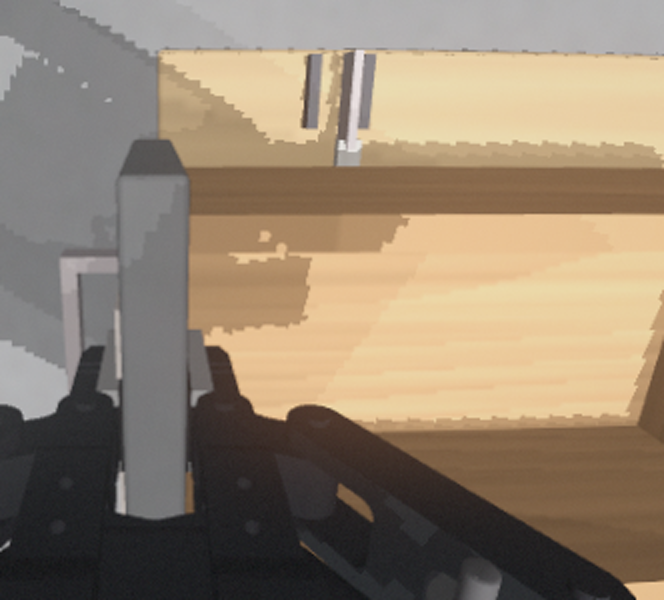

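The pointer stands between its two ribs (crop columns about 315 and 368). The push is steady at about 10 N, and the pull's position matches the expected value to about 1 mm, so I'm handing it in.

```bash
python3 -c "
from bench import *
print(hand_in())"
```

```text
the job is handed in; nothing more can be done
None
```

I handed the job in with the pull-handled front still gripped and pressed square on the shell's mouth at about 10 N. It was centred to about 1 mm sideways, the carriage pointer stood between its ribs (about 20 mm back), and the verdict was not shown.

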